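# Stack the curing trays in the resin studio

## Task

Make room on the bench for the next pour. Gently stand the loose paperweight upright in the empty half of the tray that holds just one paperweight; then lift the other tray, the one with the two flat coasters, by its centre grip and, carrying it level, lower it gently onto the first so that all four corner lugs drop fully home in the sockets. Leave the other castings in their places in the trays, let go, and do not disturb the mixing cup, spatula, spray can or heat gun.

Things in the scene. Friction and masses are not known exactly. Their poses are not given: they have to be found in the camera images.
- tray_base: The lower tray: grey plastic stacking tray, 150 mm along its x, 190 along its y, 90 high, loose, 0.3 kg. Origin: centre of its underside at the lug tips, on the bench. Walls 4 mm thick, rim at z = 34 mm. A divider along x at y = 0 splits it into two halves, each 86 mm along y by 142 along x inside. A paperweight stands in its +y half; its -y half is empty.
- base_bay (a point): Centre of the floor of tray_base's empty half: at x = 0, y = -48 mm, z = 18 mm in that tray. Axes as the tray's.
- base_socket (a point): Centre of the mouth of one of tray_base's four corner sockets (at x = +63, y = +83, z = 90 mm; the others at x = +-63, y = +-83). The sockets are 16 mm square, 14 mm deep, in the tops of 24 mm square posts.
- tray_top: The tray to go on top: same shape, origin and axes as tray_base, about 0.3 kg, with a flat round coaster lying in each half. Fully home it stands 78 mm above tray_base's origin, its post shoulders (z = 12 mm) resting on the lower posts, lugs 12 mm deep in the sockets with 2 mm play all round. It fits either way round (half turn).
- top_lug (a point): Centre of the tip of one of tray_top's four corner lugs (x = +63, y = +83, z = 0; the others at x = +-63, y = +-83). 12 mm in diameter, 12 mm long, with a half-round end.
- top_grip (a point): Centre of tray_top's fixed carrying grip (x = 0, y = 0, z = 70 mm): a level bar along the tray's x, 100 mm long, 12 mm thick in y, from z = 60 to 80 mm, on two uprights at x = +-45 mm over the divider, open beneath. tray_base has the same grip.
- weight_loose: The loose cast-resin paperweight: a solid purple round block 60 mm in diameter, 40 mm high, agate rings in its top, about 0.12 kg, standing upright on the bench between the two trays. Origin at the centre of its underside, z up.
- weight_set: An identical paperweight already standing in the +y half of tray_base. Origin at the centre of its underside.
- coaster_1: Flat round cast coaster, 70 mm in diameter, 9 mm thick, lying loose in the +y half of tray_top. Origin at the centre of its underside.
- coaster_2: The same coaster, in the -y half of tray_top.
- mixing_cup: Bystander: empty clear mixing cup, 72 mm wide at the rim, 85 mm high. Origin at the centre of its underside.
- spatula: Bystander: 200 mm spatula lying on the bench. Origin under its middle, length along its x.
- spray_can: Bystander: upright aerosol can, 66 mm in diameter, 194 mm high. Origin at the centre of its underside.
- heat_gun: Bystander: hot-air gun lying on its side; barrel 54 mm thick along its x (from -60 to +125 mm), handle 54 mm thick from the barrel towards -y (to -120 mm). Origin on the bench under the barrel.
Things that resemble listed ones, but are neither listed nor needed, are in the scene too. Leave any red look-alike of the tray_top alone.

How it is judged:
By the outcome, as a careful person would: the job done as asked, in the order asked, and still so for the second after the job is handed in, with the robot touching nothing.
It also fails if it takes over 59 s, if anything falls off the work surface, if the arm or the gripper's body presses on something with over 40 N, if the wrist force passes 120 N, or if a joint passes its speed limit or range.

## Robot

A 6-joint arm with a two-finger parallel gripper is mounted at the origin on the work surface. World frame = base frame: x ahead of the robot, y to its left, z up, the work surface at z = 0. Lengths are in m, angles in rad, forces in N, time in s.
With the tool pointing down it reaches from about 0.35 to 0.85 m from the base axis. Payload 8.1 kg.
Tool frame: the origin (TCP) lies on the mounting face of the last link; the fingertips stand 186 mm ahead of it and the grasp point (between the pads) lies 167 mm ahead of it; z points along the fingers, y is the direction in which the jaws open and shut (so a half turn about z gives the same grasp; the last joint's range is limited). The gripper opens to 93 mm and grips with 3 to 60 N. Pads are 15 mm wide; open, the fingers measure 128 mm over their backs; the gripper's body (75 mm by 188 mm) begins 65 mm behind the grasp point.
Start: joints at [-1.272, 0.13, 1.488, -0, 1.523, -0.085], TCP at [0.225, -0.556, 0.405] pointing down, gripper open.
Joint ranges: [-2.96, 2.96], [-0.89, 2.26], [0.02, 2.5], [-1.34, 4.48], [0, 2.73], [-2.66, 2.66]. Speed limits (rad/s): [2.39, 2.39, 2.79, 3.14, 3.14, 3.14].

## Interface

Orientations are given as a rotation vector (axis times angle).
In Python, from plant import robot, read_camera, spotter gives the robot as it stands.
- The arm moves only by the tool arm_command, never from a script. Its arguments are lists of equal length, an entry for each row: "xyz": the shift along the world's x, y, z in cm, a list of three; "turn": the turn, a rotation vector about the world's x, y, z in rad, a list of three. A call has 1 to 12 rows; each row shifts and turns the commanded pose from where the row before left it; what a row does not reach is not made up. A row lasts 1/8 s, in which the tool goes at most 62.5 mm and 10.7 degrees, less where a joint would pass 70% of its speed; a pose out of reach is approached as far as the arm can. A call is refused whole if a number of a shift passes 6.25 or a number of a turn 0.188, either way. A call with a gripper value outside its range is refused whole. "gripper" is the finger opening in cm, from 0 to 9.3, set as the call begins (left out, the last holds). The fingers move at their own pace and stop on an object; "force" is the grip in N (left out, the last holds). Time passes only in rows, so rows that do not move let the fingers close. It gives the time, the measured TCP pose, the force and the opening at its end, in the units of the state.
- robot.read_state(): the state, without advancing time (a new reading comes with each control period).
- read_camera(name): name is "scene" or "top" or "wrist"; returns a dict with "frame" (420x560x3 uint8, red, green, blue), "z_map" (420x560 float32, m along the optical axis (not along the pixel's ray), 0 where there is no reading), "fx", "fy", "cx", "cy" (pixels), "distortion" ([k1, k2, p1, p2, k3] as OpenCV has them; the pictures are not rectified), "eye" and "orientation" of the camera in the world. Camera axes: x right, y down, z forward; pixel columns grow to the right and rows downward; lengths in m; the calibration is good to about 2 mm. A picture is of the moment at which its call begins.
- robot.close_job(): hands the job in, once; it reports no verdict.
Trained networks look in a picture, given as the dict that the camera call returned (one of the last four; its "shot" number tells which), for a name from the list of things; names that differ only in an ending like _2 or _b are one class to them, and where a whole thing is asked for, a point or a joint stands for the part that bears it (a point fixed in the world has none). Each returns a list of dicts, best first, with "confidence" (0 to 1); they miss things now and then, are a little off and sometimes report something else, mostly with a low value. They report only what shows in the picture. A call takes as long as a camera call. They do not tell look-alikes from the thing itself.
- spotter.masks_of(picture, query): "pixels" (420x560 bool, what is visible of it) and "centre" ([row, column] in pixels, amid what is visible of it).
The state is a dict: "t": time; "q": joint angles; "dq": joint speeds; "joint_torque": joint torques, N m; "tool_pos": TCP position; "orientation": TCP orientation; "force": force on the tool from outside, world axes, zero at the start; "wrist_torque": the same for the moment, N m; "opening": finger opening in m.
Only numpy, scipy, OpenCV 4.12 (cv2) and the standard library are available. Lean on these libraries where they do the work, as an engineer would, in place of code of your own. Each camera call takes 0.05 s, during which the arm holds its last target. There are 200 camera calls.

## Working session

There is one attempt and no reset: what is moved stays moved. The work goes in short steps, Python scripts to look and compute and a tool call to move; the robot and the scene stay as the last step left them, time stands still between calls to the robot, and variables do not carry over. Pictures are saved under pics/ and viewed, about 8 in all and at most 12, crops included, and the job is handed in when it is done.

Besides the shell and the picture viewer there is one more tool, called in YAML: its name, and indented under it one key for each argument. arm_command: Moves the arm, as the interface text tells. Its arguments: {"type":"object","properties":{"xyz":{"type":"array","items":{"type":"array","items":{"type":"number"}}},"turn":{"type":"array","items":{"type":"array","items":{"type":"number"}}},"gripper":{"type":"number"},"force":{"type":"number"}},"required":["xyz","turn"]}

```bash
mkdir -p pics; ls
cat > h.py <<'E'
import numpy as np, cv2, sys
from plant import robot, read_camera, spotter
from scipy.spatial.transform import Rotation as R
def rot(o):
    o=np.array(o,float)
    return o if o.shape==(3,3) else (R.from_rotvec(o).as_matrix() if o.size==3 else R.from_quat(o).as_matrix())
def cloud(p):
    h,w=p["z_map"].shape
    v,u=np.mgrid[:h,:w]
    K=np.array([[p["fx"],0,p["cx"]],[0,p["fy"],p["cy"]],[0,0,1]])
    n=cv2.undistortPoints(np.stack([u,v],-1).reshape(-1,1,2).astype(float),K,np.array(p["distortion"],float)).reshape(h,w,2)
    z=p["z_map"]
    c=np.dstack([n[...,0]*z,n[...,1]*z,z])
    W=c@rot(p["orientation"]).T+np.array(p["eye"]); W[z==0]=np.nan
    return W
def save(p,n,scale=1): cv2.imwrite("pics/"+n,cv2.resize(p["frame"][...,::-1],None,fx=scale,fy=scale))
E
python3 - <<'E'
from h import *
print(robot.read_state())
P={n:read_camera(n) for n in("top","scene")}
for n,p in P.items():
    print(n,p["eye"],p["orientation"],p["fx"],p["distortion"])
    W=cloud(p); np.save(n+".npy",W)
    for q in ["tray_base","tray_top","weight_loose","coaster_1","mixing_cup","spatula","spray_can","heat_gun"]:
        for d in spotter.masks_of(p,q):
            w=W[d["pixels"]]; w=w[~np.isnan(w[:,0])]
            print(q,round(d["confidence"],2),np.round(d["centre"]),len(w),np.round(np.median(w,0),3),np.round(w.min(0),3),np.round(w.max(0),3))
im=np.vstack([P["top"]["frame"],P["scene"]["frame"]])[...,::-1]
cv2.imwrite("pics/a.png",P["top"]["frame"][...,::-1]);cv2.imwrite("pics/b.png",P["scene"]["frame"][...,::-1])
E
```

```text
pics
{'t': 0.0, 'q': array([-1.27241092e+00,  1.31145411e-01,  1.48926419e+00,  1.45057429e-05,
        1.52296543e+00, -8.53999484e-02]), 'dq': array([-4.74749023e-04,  6.02338988e-04, -3.24083355e-04, -1.83653673e-04,
        2.14914097e-03, -2.96078292e-06]), 'joint_torque': array([-2.17400026e-03, -5.59861529e+01, -4.91752052e+01,  7.66516454e-02,
        3.57450102e-02, -1.57617023e-04]), 'tool_pos': array([ 0.22461822, -0.55613165,  0.40370483]), 'orientation': array([-3.08218775e+00, -5.98816280e-01,  2.74804489e-04]), 'force': array([-0.01043566, -0.1194498 , -0.10706412]), 'wrist_torque': array([-0.03828155, -0.01234881,  0.0073447 ]), 'opening': 0.09268197792415374}
top [0.36717214 0.042127   1.47117327] [-2.16633509  2.21639733 -0.07499671] 437.24227999648605 [-0.0119213  0.         0.         0.         0.       ]
tray_base 0.74 [191. 358.] 2349 [ 0.51 -0.24  0.02] [ 0.427 -0.341  0.002] [ 0.591 -0.131  0.096]
tray_top 0.93 [198. 215.] 1940 [0.5   0.226 0.021] [ 0.409  0.121 -0.004] [0.584 0.332 0.098]
tray_top 0.75 [194. 358.] 2432 [ 0.508 -0.239  0.02 ] [ 0.425 -0.344 -
[... 1798 characters left out ...]
] [0.518 0.311 0.037]
coaster_1 0.86 [276. 301.] 408 [0.515 0.181 0.026] [0.479 0.142 0.004] [0.548 0.212 0.036]
coaster_1 0.65 [257. 196.] 744 [ 0.696 -0.078  0.004] [ 0.633 -0.112 -0.006] [ 0.832 -0.041  0.026]
mixing_cup 0.29 [177. 212.] 2542 [ 0.513 -0.232  0.026] [ 0.4   -0.384 -0.005] [ 0.594 -0.128  0.095]
spatula 0.96 [255. 200.] 723 [ 0.696 -0.079  0.004] [ 0.633 -0.112 -0.006] [ 0.832 -0.041  0.026]
spray_can 0.61 [347. 397.] 1073 [0.504 0.503 0.149] [ 0.378  0.458 -0.005] [0.519 0.535 0.2  ]
spray_can 0.37 [312. 236.] 673 [0.729 0.149 0.04 ] [ 0.698  0.125 -0.004] [0.769 0.198 0.09 ]
heat_gun 0.9 [119. 173.] 1118 [ 0.446 -0.515  0.045] [ 0.375 -0.696 -0.008] [ 0.576 -0.484  0.06 ]
```

View pics/a.png

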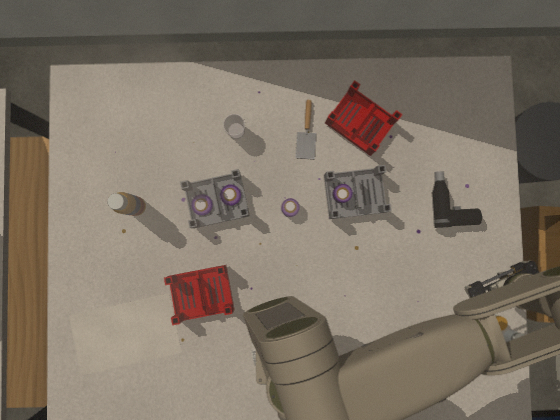

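View pics/b.png

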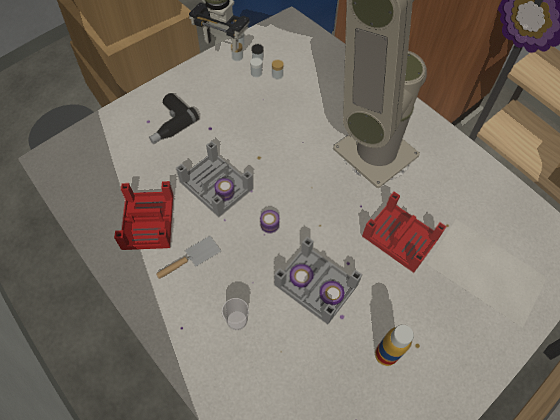

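The scene camera (b.png) shows the coaster tray at about (280,315), the base tray at (178,211) with its weight on the side towards the robot's left, and the loose weight at (220,273). The red trays are decoys. Next I fit the poses.

```bash
cat >> h.py <<'E'
from scipy.optimize import least_squares
def fit_tray(W,c,yaw0=0,zt=0.09,r=0.14):
    """fit x,y,yaw of a tray to points at post-top height zt"""
    w=W.reshape(-1,3); w=w[~np.isnan(w[:,0])]
    w=w[(abs(w[:,2]-zt)<.008)&(np.hypot(w[:,0]-c[0],w[:,1]-c[1])<r)]
    C=np.array([[sx*.063,sy*.083] for sx in(1,-1) for sy in(1,-1)])
    best=np.array([c[0],c[1],yaw0])
    for it in range(15):
        cs,sn=np.cos(best[2]),np.sin(best[2]); Rm=np.array([[cs,-sn],[sn,cs]])
        l=(w[:,:2]-best[:2])@Rm
        d=l[:,None]-C; k=np.abs(d).max(2).argmin(1); e=np.abs(d).max(2).min(1)
        m=e<(.03 if it<5 else .016); n=np.bincount(k[m],minlength=4)
        def cost(s):
            cs,sn=np.cos(s[2]),np.sin(s[2]); Rm=np.array([[cs,-sn],[sn,cs]])
            q=(w[m,:2]-s[:2])@Rm-C[k[m]]
            # centroid-balance term + outside term
            o=np.maximum(np.abs(q)-.012,0).ravel()*3/np.sqrt(len(q))
            mid=np.concatenate([(np.percentile(q[k[m]==i],4,axis=0)+np.percentile(q[k[m]==i],96,axis=0))/2 for i in range(4) if n[i]>5])
            return np.concatenate([o,mid])
        best=least_squares(cost,best,x_scale=[.01,.01,.1],diff_step=1e-4).x
    return best,n,np.median(w[:,2]),np.sqrt(np.mean(cost(best)**2))
def circ(W,c,zt,rad):
    w=W.reshape(-1,3); w=w[~np.isnan(w[:,0])]
    w=w[(abs(w[:,2]-zt)<.006)&(np.hypot(w[:,0]-c[0],w[:,1]-c[1])<rad+.012)]
    return cv2.minEnclosingCircle(w[:,:2].astype(np.float32)),np.round((np.percentile(w,3,axis=0)+np.percentile(w,97,axis=0))/2,4),len(w)
E
python3 - <<'E'
from h import *
for n in("top","scene"):
    W=np.load(n+".npy")
    for c,y in(((.51,-.235),0.03),((.50,.228),-.3),((.50,.228),.3)):
        print(n,fit_tray(W,c,y))
    print("loose",circ(W,(.465,-.014),.04,.03))
    for c in((.5,-.19),): print("set",circ(W,c,.058,.03))
    print("cup",circ(W,(.745,.164),.085,.036))
E
```

```text
top (array([ 0.50840904, -0.23278137,  0.094358  ]), array([44, 44, 39, 42]), np.float64(0.0879690836867375), np.float64(3.795404969021054e-05))Traceback (most recent call last):
  File "<stdin>", line 5, in <module>
  File "h.py", line 36, in fit_tray
    best=least_squares(cost,best,x_scale=[.01,.01,.1],diff_step=1e-4).x
         ~~~~~~~~~~~~~^^^^^^^^^^^^^^^^^^^^^^^^^^^^^^^^^^^^^^^^^^^^^^^
    return func(*args, **kwargs)
    vector_fun = VectorFunction(
        fun_wrapped,
    ...<6 lines>...
        workers=workers
    )
    self._update_fun()
    ~~~~~~~~~~~~~~~~^^
    self.f = self.fun_wrapped(xp_copy(self.x))
             ~~~~~~~~~~~~~~~~^^^^^^^^^^^^^^^^^
    return np.atleast_1d(self.fun(x))
                         ~~~~~~~~^^^
    return self.f(x, *self.args, **self.kwargs)
           ~~~~~~^^^^^^^^^^^^^^^^^^^^^^^^^^^^^^
  File "h.py", line 34, in cost
    mid=np.concatenate([(np.percentile(q[k[m]==i],4,axis=0)+np.percentile(q[k[m]==i],96,axis=0))/2 for i in range(4) if n[i]>5])
ValueError: need at least one array to concatenate
```

Run:
```python
from h import *
for n in("top","scene"):
    W=np.load(n+".npy")
    for c,y in(((.508,-.233),0.09),((.498,.228),.15)):
        try: print(n,*fit_tray(W,c,y))
        except Exception as e: print(n,c,e)
    print("loose",circ(W,(.465,-.014),.04,.03))
    print("set",circ(W,(.5,-.19),.058,.03))
    print("cup",circ(W,(.745,.164),.085,.036))
s=robot.read_state(); print(rot(s["orientation"]))
p=read_camera("wrist"); print("wristcam rel",(p["eye"]-s["tool_pos"])@rot(s["orientation"])); print(rot(s["orientation"]).T@rot(p["orientation"]))
```

```text
top [ 0.50840904 -0.23278137  0.0943582 ] [44 44 39 42] 0.0879690836867375 3.795404975637819e-05
top [0.49637921 0.22745221 0.19297904] [40 37 42 35] 0.08884111655303628 3.203571881895829e-05
loose (((0.4656605124473572, -0.016296453773975372), 0.029939865693449974), array([ 0.4654, -0.0164,  0.0401]), 246)
set (((0.5061143636703491, -0.19427943229675293), 0.036504242569208145), array([ 0.5074, -0.1882,  0.058 ]), 263)
cup (((0.7339823246002197, 0.16061951220035553), 0.03645249083638191), array([0.7333, 0.1603, 0.0848]), 82)
scene [ 0.50872987 -0.23231847  0.09603326] [49 46 53 45] 0.08685794894990462 0.00012478280639821934
scene [0.49649972 0.22842258 0.19385658] [58 55 58 60] 0.08727439687685212 0.00010756900624335686
loose (((0.46448543667793274, -0.013695730827748775), 0.03159131482243538), array([ 0.4655, -0.0147,  0.0394]), 276)
set (((0.5030763745307922, -0.19380387663841248), 0.0385064072906971), array([ 0.5078, -0.1934,  0.0578]), 254)
cup (((0.7321942448616028, 0.16107375919818878), 0.03727079927921295), array([0.7332, 0.1608, 0.084 ]), 111)
[[ 9.27259976e-01  3.74418131e-01  1.62313977e-05]
 [ 3.74418131e-01 -9.27259976e-01 -2.99186600e-05]
 [ 3.84863664e-06  3.38197055e-05 -9.99999999e-01]]
wristcam rel [ 0.08035741 -0.00050397  0.01962268]
[[-7.85812964e-05 -9.57335225e-01 -2.88979691e-01]
 [ 9.99999899e-01 -2.03167695e-04  4.01129581e-04]
 [-4.42726815e-04 -2.88979630e-01  9.57335144e-01]]
```

arm_command:
  xyz:
    - [2.41,5.4,-1]
    - [2.41,5.4,-1]
    - [2.41,5.4,-1]
    - [2.41,5.4,-1]
    - [2.41,5.4,-1]
    - [2.41,5.4,-1]
    - [2.41,5.4,-1]
    - [2.41,5.4,-1]
    - [2.41,5.4,-1]
    - [2.41,5.46,-1]
    - [0,0,0]
    - [0,0,0]
  turn:
    - [0,0,0.183]
    - [0,0,0.183]
    - [0,0,0.183]
    - [0,0,0.183]
    - [0,0,0.183]
    - [0,0,0.183]
    - [0,0,0.184]
    - [0,0,0]
    - [0,0,0]
    - [0,0,0]
    - [0,0,0]
    - [0,0,0]
  gripper: 9.3

```text
t: 2.45
tool_pos: [0.4656, -0.0157, 0.3047]
orientation: [2.112, 2.326, -0.001]
force: [0.1, -1.3, -0.7]
opening: 0.093
```

```bash
cat >> h.py <<'E'
def st():
    s=robot.read_state(); Rm=rot(s["orientation"])
    print("t",round(s["t"],2),"pos",np.round(s["tool_pos"],4),"grasp",np.round(s["tool_pos"]+.167*Rm[:,2],4),"jaw",round(np.arctan2(Rm[1,1],Rm[0,1]),4),"tilt",np.round(Rm[:2,2],4),"F",np.round(s["force"],1),"open",round(s["opening"],4),"q6",round(s["q"][5],2))
    return s
E
python3 - <<'E'
from h import *
st()
p=read_camera("wrist"); W=cloud(p); save(p,"c.png")
print(circ(W,(.4655,-.0155),.04,.03))
for d in spotter.masks_of(p,"weight_loose"): print(d["confidence"],d["centre"],np.nanmedian(W[d["pixels"]],0))
E
```

```text
t 2.45 pos [ 0.4656 -0.0157  0.3047] grasp [ 0.4656 -0.0158  0.1377] jaw 0.0963 tilt [-0.0004 -0.0005] F [ 0.1 -1.3 -0.7] open 0.093 q6 -0.24
(((0.4644582271575928, -0.015620274469256401), 0.030283387750387192), array([ 0.4647, -0.0148,  0.0407]), 4780)
0.72 [212.8, 284.3] [ 0.46426952 -0.01148729  0.04066936]
```

arm_command:
  xyz:
    - [-0.05,0.05,-3]
    - [0,0,-3]
    - [0,0,-2.5]
    - [0,0,-1.5]
    - [0,0,-0.8]
    - [0,0,-0.4]
    - [0,0,0]
    - [0,0,0]
  turn:
    - [0,0,0]
    - [0,0,0]
    - [0,0,0]
    - [0,0,0]
    - [0,0,0]
    - [0,0,0]
    - [0,0,0]
    - [0,0,0]

```text
t: 3.55
tool_pos: [0.4656, -0.0153, 0.1935]
orientation: [2.113, 2.324, 0.001]
force: [0.5, 0.1, -0.1]
opening: 0.0927
```

arm_command:
  xyz:
    - [0,0,0]
    - [0,0,0]
    - [0,0,0]
    - [0,0,0]
    - [0,0,0]
    - [0,0,0]
    - [0,0,0]
    - [0,0,0]
  turn:
    - [0,0,0]
    - [0,0,0]
    - [0,0,0]
    - [0,0,0]
    - [0,0,0]
    - [0,0,0]
    - [0,0,0]
    - [0,0,0]
  gripper: 5
  force: 18

```text
t: 4.55
tool_pos: [0.4652, -0.0152, 0.1928]
orientation: [-2.113, -2.324, -0.0]
force: [0.4, 0.6, 1.1]
opening: 0.0595
```

arm_command:
  xyz:
    - [0,0,1]
    - [0,0,3]
    - [0,0,4.5]
    - [0,0,4.5]
    - [0.6,-2.5,0]
    - [1,-4,0]
    - [1,-5,0]
    - [1,-5,0]
    - [0.6,-5,0]
    - [0.4,-3,0]
    - [0.19,-2,0]
    - [0,0,0]
  turn:
    - [0,0,0]
    - [0,0,0]
    - [0,0,0]
    - [0,0,0]
    - [0,0,0]
    - [0,0,0]
    - [0,0,0]
    - [0,0,0]
    - [0,0,0]
    - [0,0,0]
    - [0,0,0]
    - [0,0,0]

```text
t: 6.05
tool_pos: [0.5129, -0.281, 0.3228]
orientation: [-2.115, -2.323, 0.0]
force: [0.0, -0.1, -1.0]
opening: 0.06
```

Run:
```python
from h import *
st()
p=read_camera("scene"); W=cloud(p); save(p,"d.png")
q=read_camera("wrist"); save(q,"d2.png")
```

```text
t 6.05 pos [ 0.5129 -0.281   0.3228] grasp [ 0.5129 -0.281   0.1558] jaw 0.0936 tilt [-0.0002  0.0001] F [ 0.  -0.1 -1. ] open 0.06 q6 -0.68
```

View pics/d2.png

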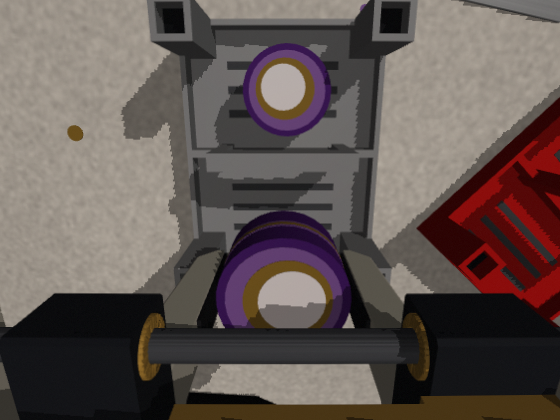

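Run:
```python
from h import *
p=read_camera("wrist"); W=cloud(p); np.save("w.npy",W)
b=np.array([.5086,-.2325]); y=.095
Rm=np.array([[np.cos(y),-np.sin(y)],[np.sin(y),np.cos(y)]])
w=W.reshape(-1,3); L=np.c_[(w[:,:2]-b)@Rm,w[:,2]]
for yy in(-20,-10,-6,-3,0,3,6,10,20): 
    m=(abs(L[:,1]*1e3-yy)<1.5)&(abs(L[:,0])<.04); print(yy,m.sum(),np.round(np.nanpercentile(L[m,2],[5,50,95]),3) if m.sum() else '')
m=(L[:,2]>.07)&(L[:,2]<.085)&(np.abs(L[:,0])<.06)&(abs(L[:,1])<.03); print(m.sum())
for r in(100,140,150,153,160,175): print(r,[np.round(W[r,c],3).tolist() for c in(230,280,330)])
for n in("top","scene"):
    W=np.load(n+".npy").reshape(-1,3)
    for b,y in(((.5086,-.2325),.095),((.4964,.228),.193)):
        Rm=np.array([[np.cos(y),-np.sin(y)],[np.sin(y),np.cos(y)]]); L=np.c_[(W[:,:2]-b)@Rm,W[:,2]]
        m=(L[:,2]>.055)&(L[:,2]<.088)&(np.abs(L[:,0])<.05)&(abs(L[:,1])<.06)
        print(n,b,m.sum(),np.round(np.nanpercentile(L[m],[5,50,95],axis=0),3).tolist() if m.sum() else '')
st()
p=read_camera("top"); save(p,"e0.png"); cv2.imwrite("pics/e.png",cv2.resize(p["frame"][140:250,160:410,::-1],None,fx=3.2,fy=3.2,interpolation=cv2.INTER_CUBIC))
```

```text
-20 5711 [0.019 0.239 0.245]
-10 3352 [0.228 0.237 0.244]
-6 283 [0.079 0.08  0.081]
-3 565 [0.079 0.08  0.081]
0 569 [0.079 0.08  0.081]
3 930 [0.018 0.079 0.081]
6 1093 [0.017 0.066 0.081]
10 382 [0.017 0.018 0.019]
20 376 [0.018 0.058 0.059]
3009
100 [[0.462, -0.197, 0.018], [0.502, -0.194, 0.058], [0.536, -0.19, 0.059]]
140 [[0.464, -0.228, 0.019], [0.505, -0.224, 0.018], [0.545, -0.22, 0.018]]
150 [[0.467, -0.233, 0.041], [0.505, -0.227, 0.062], [0.54, -0.224, 0.061]]
153 [[0.473, -0.23, 0.077], [0.505, -0.227, 0.078], [0.538, -0.224, 0.077]]
160 [[0.473, -0.234, 0.08], [0.506, -0.231, 0.08], [0.538, -0.228, 0.081]]
175 [[0.465, -0.257, 0.018], [0.507, -0.253, 0.018], [0.549, -0.249, 0.02]]
top (0.5086, -0.2325) 340 [[-0.039, -0.005, 0.056], [0.001, 0.021, 0.062], [0.039, 0.056, 0.083]]
top (0.4964, 0.228) 138 [[-0.046, -0.006, 0.068], [-0.0, -0.002, 0.08], [0.045, 0.005, 0.085]]
scene (0.5086, -0.2325) 357 [[-0.042, -0.005, 0.056], [0.004, 0.007, 0.063], [0.045, 0.055, 0.081]]
scene (0.4964, 0.228) 199 [[-0.045, -0.007, 0.061], [0.004, 0.0, 0.079], [0.048, 0.005, 0.084]]
t 6.2 pos [ 0.5131 -0.2792  0.3227] grasp [ 0.5131 -0.2791  0.1557] jaw 0.0958 tilt [-0.0003  0.0007] F [-0.2  0.1 -0.5] open 0.0593 q6 -0.68
```

View pics/e.png

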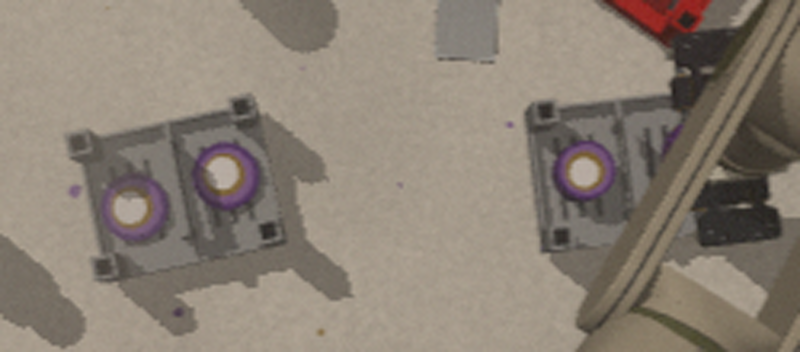

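The grip bars are where the depth says (z = 80 mm) and the weight is held upright over the empty half, so I lower it now.

arm_command:
  xyz:
    - [0,-0.1,-1.5]
    - [0,0,-2.5]
    - [0,0,-2.5]
    - [0,0,-2]
    - [0,0,-1]
    - [0,0,-0.6]
    - [0,0,-0.4]
    - [0,0,-0.2]
    - [0,0,-0.1]
    - [0,0,-0.1]
    - [0,0,0]
    - [0,0,0]
  turn:
    - [0,0,0]
    - [0,0,0]
    - [0,0,0]
    - [0,0,0]
    - [0,0,0]
    - [0,0,0]
    - [0,0,0]
    - [0,0,0]
    - [0,0,0]
    - [0,0,0]
    - [0,0,0]
    - [0,0,0]

```text
t: 7.75
tool_pos: [0.5131, -0.2813, 0.2139]
orientation: [2.113, 2.324, 0.0]
force: [0.5, -0.2, -1.5]
opening: 0.0594
```

arm_command:
  xyz:
    - [0,0,-0.1]
    - [0,0,-0.1]
    - [0,0,-0.1]
    - [0,0,0]
    - [0,0,0]
  turn:
    - [0,0,0]
    - [0,0,0]
    - [0,0,0]
    - [0,0,0]
    - [0,0,0]

```text
t: 8.38
tool_pos: [0.5131, -0.2812, 0.2107]
orientation: [-2.113, -2.324, -0.0]
force: [-0.1, -0.0, -1.8]
opening: 0.0598
```

arm_command:
  xyz:
    - [0,0,-0.1]
    - [0,0,0]
    - [0,0,0]
  turn:
    - [0,0,0]
    - [0,0,0]
    - [0,0,0]

```text
t: 8.75
tool_pos: [0.5132, -0.2813, 0.2104]
orientation: [2.113, 2.324, -0.0]
force: [-2.2, 1.6, 5.0]
opening: 0.06
```

Contact shows at 5 N up, so I release and rise.

arm_command:
  xyz:
    - [0,0,0]
    - [0,0,0]
    - [0,0,0]
    - [0,0,0]
    - [0,0,1]
    - [0,0,3]
    - [0,0,5]
    - [0,0,5]
    - [0,0,0]
  turn:
    - [0,0,0]
    - [0,0,0]
    - [0,0,0]
    - [0,0,0]
    - [0,0,0]
    - [0,0,0]
    - [0,0,0]
    - [0,0,0]
    - [0,0,0]
  gripper: 7.6

```text
t: 9.88
tool_pos: [0.5145, -0.2822, 0.3566]
orientation: [2.106, 2.317, 0.003]
force: [-0.1, -0.5, 0.1]
opening: 0.0757
```

Run:
```python
from h import *
st()
p=read_camera("wrist"); W=cloud(p); save(p,"f.png")
print(circ(W,(.5131,-.2803),.058,.03)); print(fit_tray(W,(.5086,-.2325),.095))
p=read_camera("scene");print(fit_tray(cloud(p),(.5086,-.2325),.095))
```

```text
t 9.88 pos [ 0.5145 -0.2822  0.3566] grasp [ 0.516  -0.2831  0.1896] jaw 0.0951 tilt [ 0.0088 -0.0058] F [-0.1 -0.5  0.1] open 0.0757 q6 -0.68
(((0.5127840042114258, -0.281442254781723), 0.030284607782959938), array([ 0.5129, -0.2808,  0.0584]), 3811)
(array([ 0.50717295, -0.23247115,  0.09253205]), array([1176,  529, 1200,  412]), np.float64(0.08979860947799245), np.float64(3.591205992907845e-05))
(array([ 0.50907325, -0.23136426,  0.09465308]), array([51, 49, 50, 50]), np.float64(0.08758136566053232), np.float64(0.00010397025678378453))
```

View pics/f.png

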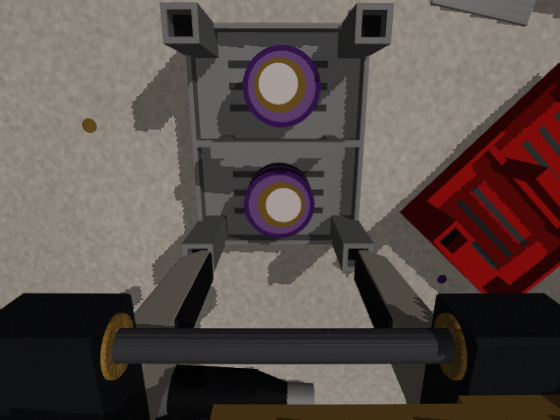

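View f.png: both paperweights stand upright in the base tray, at (82,281) and (204,282). Now I go to the coaster tray.

arm_command:
  xyz:
    - [-0.17,4.1,0]
    - [-0.17,5.3,0]
    - [-0.17,5.3,0]
    - [-0.17,5.3,0]
    - [-0.17,5.3,0]
    - [-0.17,5.3,0]
    - [-0.17,5.3,0]
    - [-0.17,5.3,-1]
    - [-0.17,5.3,-1.5]
    - [-0.14,4.43,-1.5]
    - [0,0,0]
    - [0,0,0]
  turn:
    - [0,0,-0.184]
    - [0,0,-0.184]
    - [0,0,-0.184]
    - [0,0,-0.184]
    - [0,0,-0.184]
    - [0,0,-0.184]
    - [0,0,-0.184]
    - [0,0,-0.185]
    - [0,0,0]
    - [0,0,0]
    - [0,0,0]
    - [0,0,0]
  gripper: 6

```text
t: 11.48
tool_pos: [0.4968, 0.2169, 0.3089]
orientation: [3.12, 0.363, -0.004]
force: [0.3, -1.0, -0.1]
opening: 0.0596
```

Run:
```python
from h import *
st()
p=read_camera("wrist"); W=cloud(p); save(p,"g.png")
print(fit_tray(W,(.4964,.228),.193))
w=W.reshape(-1,3); b=np.array([.4964,.228]); y=.193; Rm=np.array([[np.cos(y),-np.sin(y)],[np.sin(y),np.cos(y)]]); L=np.c_[(w[:,:2]-b)@Rm,w[:,2]]
m=(abs(L[:,2]-.08)<.003)&(np.abs(L[:,0])<.045)&(abs(L[:,1])<.02); q=L[m]; print(m.sum(),np.percentile(q[:,1],[1,50,99]),np.polyfit(q[:,0],q[:,1],1))
p=read_camera("scene");W=cloud(p);print(fit_tray(W,(.4964,.228),.193))
```

```text
t 11.47 pos [0.4968 0.2169 0.3089] grasp [0.4964 0.2166 0.1419] jaw -1.3393 tilt [-0.0024 -0.0013] F [ 0.3 -1.  -0.1] open 0.0596 q6 1.66
(array([0.49520068, 0.22762142, 0.19340247]), array([1463, 1365,    0,    0]), np.float64(0.08997189288618114), np.float64(1.060718840245092e-05))
2393 [-0.00636079 -0.00046376  0.00539978] [ 0.00152955 -0.00047344]
(array([0.49647692, 0.22819739, 0.19300149]), array([60, 55, 65,  0]), np.float64(0.0878253453726503), np.float64(0.00010603760489395008))
```

View pics/g.png

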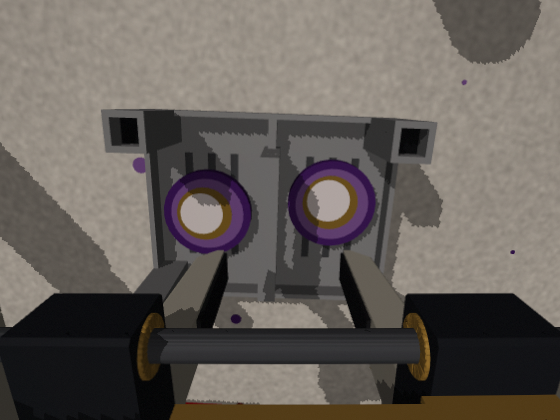

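View g.png: the grip is lined up between the fingers at column ~275, with one coaster in each half at (212,208) and (202,332). I centre, descend and grip.

arm_command:
  xyz:
    - [-0.1,0.6,0]
    - [0,0.48,0]
    - [0,0,0]
    - [0,0,-1.5]
    - [0,0,-2]
    - [0,0,-2]
    - [0,0,-1]
    - [0,0,-0.5]
    - [0,0,-0.2]
    - [0,0,0]
    - [0,0,0]
  turn:
    - [0,0,-0.039]
    - [0,0,0]
    - [0,0,0]
    - [0,0,0]
    - [0,0,0]
    - [0,0,0]
    - [0,0,0]
    - [0,0,0]
    - [0,0,0]
    - [0,0,0]
    - [0,0,0]

```text
t: 12.95
tool_pos: [0.4966, 0.228, 0.2389]
orientation: [-3.127, -0.301, -0.002]
force: [0.3, -0.2, -0.7]
opening: 0.06
```

```bash
python3 -c "
from h import *
st()"
```

```text
t 12.95 pos [0.4966 0.228  0.2389] grasp [0.4968 0.2281 0.0719] jaw -1.3791 tilt [0.0011 0.0004] F [ 0.3 -0.2 -0.7] open 0.06 q6 1.72
```

arm_command:
  xyz:
    - [0,0,-0.1]
    - [0,0,0]
    - [0,0,0]
    - [0,0,0]
    - [0,0,0]
    - [0,0,0]
    - [0,0,0]
    - [0,0,0]
    - [0,0,0]
    - [0,0,0]
  turn:
    - [0,0,0]
    - [0,0,0]
    - [0,0,0]
    - [0,0,0]
    - [0,0,0]
    - [0,0,0]
    - [0,0,0]
    - [0,0,0]
    - [0,0,0]
    - [0,0,0]
  gripper: 0.6
  force: 40

```text
t: 14.2
tool_pos: [0.4963, 0.228, 0.2373]
orientation: [-3.127, -0.301, -0.0]
force: [-0.2, 1.5, 0.5]
opening: 0.0117
```

```bash
python3 -c "
from h import *
st()
print(fit_tray(cloud(read_camera('scene')),(.4964,.228),.193))"
```

```text
t 14.2 pos [0.4963 0.228  0.2373] grasp [0.4963 0.228  0.0703] jaw -1.379 tilt [0.0001 0.0002] F [-0.2  1.5  0.5] open 0.0117 q6 1.72
(array([0.49520534, 0.23112042, 0.17886987]), array([61, 55, 30,  1]), np.float64(0.08712915318440217), np.float64(0.00022751484230615766))
```

arm_command:
  xyz:
    - [0,0,0.3]
    - [0,0,0.6]
    - [0,0,1.0]
    - [0,0,1.5]
    - [0,0,2]
    - [0,0,2]
    - [0,0,2]
    - [0,0,1.6]
    - [0,0,1.2]
    - [0,0,0.6]
    - [0,0,0.2]
    - [0,0,0]
  turn:
    - [0,0,0]
    - [0,0,0]
    - [0,0,0]
    - [0,0,0]
    - [0,0,0]
    - [0,0,0]
    - [0,0,0]
    - [0,0,0]
    - [0,0,0]
    - [0,0,0]
    - [0,0,0]
    - [0,0,0]

```text
t: 15.75
tool_pos: [0.4962, 0.2279, 0.3667]
orientation: [3.127, 0.301, -0.001]
force: [-0.1, 0.4, -4.3]
opening: 0.0119
```

Run:
```python
from h import *
st()
p=read_camera("wrist"); W=cloud(p); save(p,"i.png")
print(fit_tray(W,(.4964,.228),.193,zt=.22))
p=read_camera("scene"); W2=cloud(p); save(p,"i2.png")
for w in(W,W2):
    w=w.reshape(-1,3); L=w[:,:2]-[.4963,.228]; y=.192; Rm=np.array([[np.cos(y),-np.sin(y)],[np.sin(y),np.cos(y)]]); L=L@Rm
    for sx in(1,-1):
        for sy in(1,-1):
            m=(abs(L[:,0]-sx*.063)<.012)&(abs(L[:,1]-sy*.083)<.012)&(abs(w[:,2]-.22)<.02)
            print(sx,sy,m.sum(),np.round(np.nanpercentile(w[m,2],[50,90]),4) if m.sum() else '')
```

```text
t 15.75 pos [0.4962 0.2279 0.3667] grasp [0.496  0.2279 0.1997] jaw -1.379 tilt [-0.0009 -0.0003] F [-0.1  0.4 -4.3] open 0.0119 q6 1.72
(array([0.49853359, 0.2286645 , 0.18256198]), array([3531, 3666,  517,  890]), np.float64(0.21907515697676058), np.float64(8.21351715128471e-05))
1 1 4972 [0.2165 0.22  ]
1 -1 4160 [0.2181 0.2201]
-1 1 879 [0.2135 0.2193]
-1 -1 1365 [0.215  0.2198]
1 1 116 [0.2146 0.2205]
1 -1 95 [0.2137 0.2196]
-1 1 53 [0.215  0.2203]
-1 -1 17 [0.2101 0.2163]
```

View pics/i2.png

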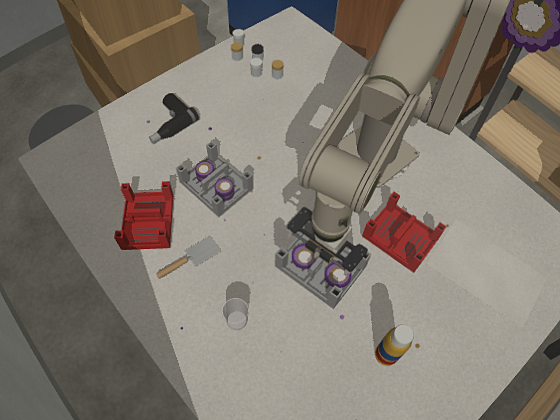

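View i2.png: the tray hangs level at (262,325) with both coasters in it. I carry it across.

arm_command:
  xyz:
    - [0.1,-0.8,0]
    - [0.1,-1.6,0]
    - [0.1,-2.4,0]
    - [0.1,-3,0]
    - [0.1,-3,0]
    - [0.1,-3,0]
    - [0.1,-3,0]
    - [0.1,-3,0]
    - [0.1,-3,0]
    - [0.1,-3,0]
    - [0.1,-3,0]
    - [0.1,-3,0]
  turn:
    - [0,0,-0.0081]
    - [0,0,-0.0081]
    - [0,0,-0.0081]
    - [0,0,-0.0081]
    - [0,0,-0.0081]
    - [0,0,-0.0081]
    - [0,0,-0.0081]
    - [0,0,-0.0081]
    - [0,0,-0.0081]
    - [0,0,-0.0081]
    - [0,0,-0.0081]
    - [0,0,-0.0081]

```text
t: 17.35
tool_pos: [0.5077, -0.092, 0.3673]
orientation: [3.138, 0.146, 0.0]
force: [0.9, -0.4, -4.2]
opening: 0.0119
```

arm_command:
  xyz:
    - [0,-3,0]
    - [0,-3,0]
    - [0,-2.8,0]
    - [0,-2.2,0]
    - [0,-1.6,0]
    - [0,-1,0]
    - [0,-0.6,0]
    - [0,0,0]
    - [0,0,0]
    - [0,0,0]
  turn:
    - [0,0,0]
    - [0,0,0]
    - [0,0,0]
    - [0,0,0]
    - [0,0,0]
    - [0,0,0]
    - [0,0,0]
    - [0,0,0]
    - [0,0,0]
    - [0,0,0]

```text
t: 18.6
tool_pos: [0.5084, -0.2315, 0.3672]
orientation: [-3.138, -0.15, 0.0]
force: [0.4, -0.2, -4.7]
opening: 0.0116
```

Run:
```python
from h import *
st()
p=read_camera("wrist"); W=cloud(p); save(p,"j.png")
for zt in(.22,.09):print(fit_tray(W,(.5086,-.2325),.095,zt=zt))
p=read_camera("scene"); W=cloud(p); save(p,"j2.png")
for zt in(.22,.09):
  try: print(fit_tray(W,(.5086,-.2325),.095,zt=zt))
  except Exception as e: print(e)
cv2.imwrite("pics/j3.png",cv2.resize(p["frame"][100:260,110:330,::-1],None,fx=3.5,fy=3.5,interpolation=cv2.INTER_CUBIC))
```

```text
t 18.6 pos [ 0.5084 -0.2315  0.3672] grasp [ 0.5084 -0.2315  0.2002] jaw -1.4756 tilt [-0.      0.0001] F [ 0.4 -0.2 -4.7] open 0.0116 q6 0.96
(array([ 0.51087148, -0.23099872,  0.08509557]), array([3644, 3789,  537,  929]), np.float64(0.2196398485518739), np.float64(7.972132422877141e-05))
(array([ 0.51853192, -0.23205001,  0.09517374]), array([72, 72,  0,  0]), np.float64(0.08999008042606843), np.float64(5.342708741774331e-05))
(array([ 0.50851635, -0.22989114,  0.09726649]), array([64, 59, 63,  0]), np.float64(0.21754592310697918), np.float64(9.649343606927043e-05))
(array([ 0.51007867, -0.23151276,  0.10296088]), array([50, 37, 49,  0]), np.float64(0.0871363565140566), np.float64(0.00020202312400022641))
```

View pics/j3.png

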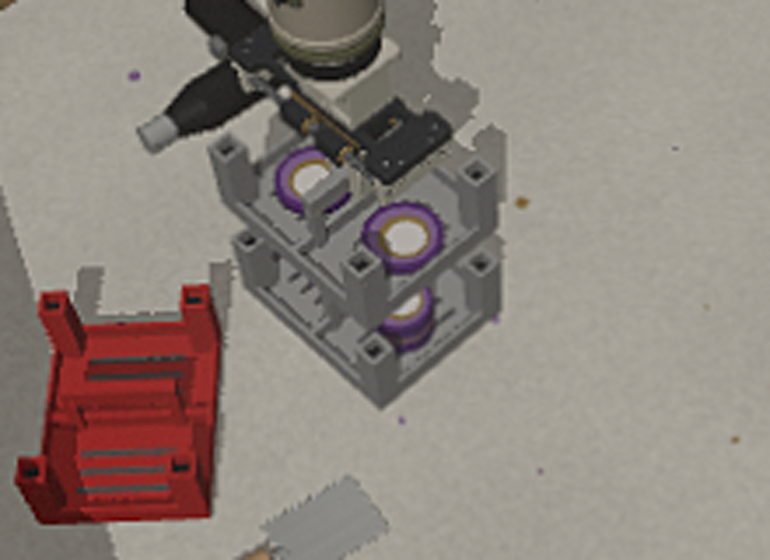

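arm_command:
  xyz:
    - [0,-0.08,-0.3]
    - [0,0,-0.6]
    - [0,0,-0.8]
    - [0,0,-0.8]
    - [0,0,-0.5]
    - [0,0,-0.2]
    - [0,0,0]
    - [0,0,0]
    - [0,0,0]
  turn:
    - [0,0,-0.002]
    - [0,0,0]
    - [0,0,0]
    - [0,0,0]
    - [0,0,0]
    - [0,0,0]
    - [0,0,0]
    - [0,0,0]
    - [0,0,0]

```text
t: 19.82
tool_pos: [0.5084, -0.2329, 0.3356]
orientation: [3.138, 0.145, 0.001]
force: [0.1, -0.1, -4.4]
opening: 0.0117
```

Run:
```python
from h import *
s=st(); h=s["tool_pos"][2]-.2373; print("lug z",h)
for n in("scene","top"):
  p=read_camera(n); W=cloud(p)
  for zt in(.09+h,.09):
    # per-corner extents in nominal base frame
    b=np.array([.5086,-.2325]);y=.0945;Rm=np.array([[np.cos(y),-np.sin(y)],[np.sin(y),np.cos(y)]])
    w=W.reshape(-1,3); L=(w[:,:2]-b)@Rm
    for sx in(1,-1):
      for sy in(1,-1):
        d=L-[sx*.063,sy*.083]; m=(np.abs(d).max(1)<.017)&(abs(w[:,2]-zt)<.006)
        if m.sum()>15: print(n,round(zt,3),sx,sy,m.sum(),np.round(1e3*np.percentile(d[m],4,axis=0),1),np.round(1e3*np.percentile(d[m],96,axis=0),1),np.round(np.median(w[m,2]),4))
  if n=="scene": cv2.imwrite("pics/k.png",cv2.resize(p["frame"][120:250,150:300,::-1],None,fx=4.5,fy=4.5,interpolation=cv2.INTER_CUBIC))
```

```text
t 19.82 pos [ 0.5084 -0.2329  0.3356] grasp [ 0.5085 -0.2329  0.1686] jaw -1.4782 tilt [ 0.0005 -0.0003] F [ 0.1 -0.1 -4.4] open 0.0117 q6 0.96
lug z 0.09830805869196918
scene 0.188 1 1 54 [-11.7 -10.3] [12.3 13.7] 0.1864
scene 0.188 1 -1 48 [-13.9 -12.4] [10.7 13.9] 0.1875
scene 0.188 -1 1 49 [-11.4  -9.9] [11.  13.5] 0.1864
scene 0.09 1 1 25 [-11.6  -8.4] [12.3 12.8] 0.0879
scene 0.09 1 -1 16 [ 4.7 -9.8] [12.5 11.3] 0.0879
scene 0.09 -1 1 23 [-12.    3.3] [12.  13.9] 0.0866
top 0.188 1 1 43 [-11.4 -11.4] [11.3 12. ] 0.1878
top 0.188 -1 1 23 [-11.7  -4.6] [11.4 12.3] 0.1877
top 0.188 -1 -1 35 [-10.9 -10.7] [11.4 13.2] 0.187
```

View pics/k.png

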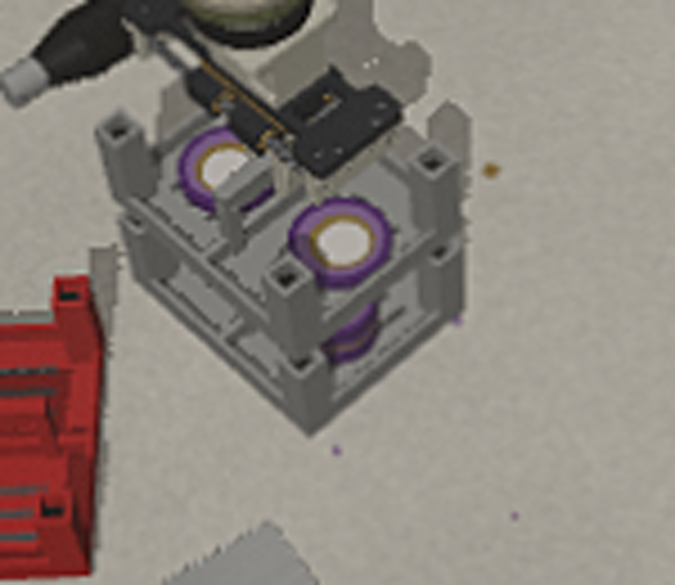

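View k.png: the upper posts sit straight over the lower sockets on the visible corners, and the numbers agree within about 1 mm. I lower slowly and watch the force.

arm_command:
  xyz:
    - [0,0,-0.3]
    - [0,0,-0.3]
    - [0,0,-0.2]
    - [0,0,-0.2]
    - [0,0,-0.2]
    - [0,0,0]
    - [0,0,0]
  turn:
    - [0,0,0]
    - [0,0,0]
    - [0,0,0]
    - [0,0,0]
    - [0,0,0]
    - [0,0,0]
    - [0,0,0]

```text
t: 20.8
tool_pos: [0.5083, -0.2328, 0.3233]
orientation: [3.138, 0.145, 0.0]
force: [-0.1, 0.2, -3.8]
opening: 0.0117
```

arm_command:
  xyz:
    - [0,0,-0.15]
    - [0,0,-0.15]
    - [0,0,-0.15]
    - [0,0,-0.1]
    - [0,0,0]
    - [0,0,0]
  turn:
    - [0,0,0]
    - [0,0,0]
    - [0,0,0]
    - [0,0,0]
    - [0,0,0]
    - [0,0,0]

```text
t: 21.55
tool_pos: [0.5083, -0.2328, 0.3178]
orientation: [-3.138, -0.145, -0.0]
force: [-0.3, -1.1, -4.1]
opening: 0.012
```

arm_command:
  xyz:
    - [0,0,-0.1]
    - [0,0,-0.1]
    - [0,0,0]
    - [0,0,0]
  turn:
    - [0,0,0]
    - [0,0,0]
    - [0,0,0]
    - [0,0,0]

```text
t: 22.05
tool_pos: [0.5083, -0.2329, 0.3158]
orientation: [3.138, 0.145, -0.0]
force: [-0.1, -0.4, -4.7]
opening: 0.0116
```

arm_command:
  xyz:
    - [0,0,-0.05]
    - [0,0,-0.05]
    - [0,0,0]
    - [0,0,0]
  turn:
    - [0,0,0]
    - [0,0,0]
    - [0,0,0]
    - [0,0,0]

```text
t: 22.55
tool_pos: [0.5084, -0.2329, 0.3151]
orientation: [3.138, 0.145, 0.001]
force: [-0.9, 0.8, 0.2]
opening: 0.0121
```

Weight has transferred at 77.8 mm, so it is home. I release and rise clear.

arm_command:
  xyz:
    - [0,0,-0.03]
    - [0,0,0]
    - [0,0,0]
  turn:
    - [0,0,0]
    - [0,0,0]
    - [0,0,0]

```text
t: 22.92
tool_pos: [0.5084, -0.2329, 0.3151]
orientation: [3.138, 0.145, 0.001]
force: [-2.4, 1.5, 5.6]
opening: 0.0118
```

arm_command:
  xyz:
    - [0,0,0]
    - [0,0,0]
    - [0,0,0]
    - [0,0,0]
    - [0,0,0]
    - [0,0,1]
    - [0,0,2]
    - [0,0,4]
    - [0,0,4]
    - [0,0,3]
    - [0,0,0]
  turn:
    - [0,0,0]
    - [0,0,0]
    - [0,0,0]
    - [0,0,0]
    - [0,0,0]
    - [0,0,0]
    - [0,0,0]
    - [0,0,0]
    - [0,0,0]
    - [0,0,0]
    - [0,0,0]
  gripper: 5

```text
t: 24.3
tool_pos: [0.5088, -0.2331, 0.4597]
orientation: [3.134, 0.145, 0.01]
force: [0.7, -0.4, -0.8]
opening: 0.0501
```

arm_command:
  xyz:
    - [-1,3,0]
    - [-1,5,0]
    - [-1,5,0]
    - [-1,5,0]
    - [-1,5,0]
    - [-1,5,0]
    - [0,2,0]
    - [0,0,0]
  turn:
    - [0,0,0]
    - [0,0,0]
    - [0,0,0]
    - [0,0,0]
    - [0,0,0]
    - [0,0,0]
    - [0,0,0]
    - [0,0,0]

```text
t: 25.3
tool_pos: [0.4479, 0.0684, 0.454]
orientation: [-3.138, -0.15, 0.001]
force: [1.0, 0.0, 0.1]
opening: 0.0498
```

Run:
```python
from h import *
st()
for n in("scene","top"):
  p=read_camera(n); W=cloud(p)
  print(n,fit_tray(W,(.5086,-.2325),.0945,zt=.168))
  b=np.array([.5086,-.2325]);y=.0945;Rm=np.array([[np.cos(y),-np.sin(y)],[np.sin(y),np.cos(y)]])
  w=W.reshape(-1,3); L=(w[:,:2]-b)@Rm
  for sx in(1,-1):
    for sy in(1,-1):
      d=L-[sx*.063,sy*.083]; m=(np.abs(d).max(1)<.013)&(abs(w[:,2]-.168)<.008)
      print(sx,sy,m.sum(),np.round(np.nanpercentile(w[m,2],[50,80]),4))
  if n=="scene": cv2.imwrite("pics/l.png",cv2.resize(p["frame"][90:330,110:410,::-1],None,fx=2.5,fy=2.5,interpolation=cv2.INTER_CUBIC))
```

```text
t 25.3 pos [0.4479 0.0684 0.454 ] grasp [0.4478 0.0684 0.287 ] jaw -1.4755 tilt [-0.0006  0.0001] F [1.  0.  0.1] open 0.0498 q6 1.51
scene (array([ 0.50804756, -0.23096301,  0.09386895]), array([59, 52, 54, 51]), np.float64(0.16548722492068768), np.float64(0.00010092399323963714))
1 1 52 [0.1657 0.1677]
1 -1 46 [0.1662 0.168 ]
-1 1 45 [0.1654 0.1676]
-1 -1 44 [0.166 0.169]
top (array([ 0.50830957, -0.23210386,  0.0939856 ]), array([45, 49, 45, 48]), np.float64(0.1664514775032251), np.float64(2.8406694725900267e-05))
1 1 45 [0.1663 0.1694]
1 -1 49 [0.1665 0.1697]
-1 1 45 [0.1675 0.1711]
-1 -1 47 [0.1669 0.1695]
```

View pics/l.png

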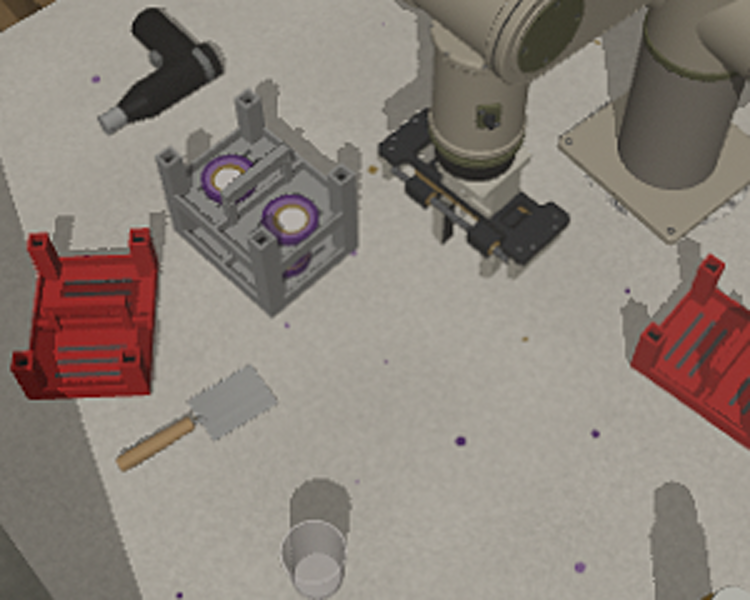

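The stack is seated level, with all four corners within about 1 mm of the expected 168 mm. The coasters are in place and nothing else has moved.

```bash
python3 -c "
from h import *
print(robot.close_job())"
```

```text
the job is handed in; nothing more can be done
None
```

The job is done and handed in at about 25 s of the 59 s allowed. I stood the loose paperweight upright in the empty half of the single-weight tray. Then I lifted the coaster tray by its grip, carried it level and lowered it onto the first tray.

**Paperweight:** after release the wrist camera showed it upright and within about 1 mm of the bay centre, with the tray unmoved.

**Stacking:** the lugs went down with no side load. The tray's weight transferred at 77.8 mm, against 78 mm nominal for fully home.

**Final check:** two cameras put the four post tops at a median 165–168 mm against 168 mm expected. They read about 2 mm low on known heights too, so I take the stack as level and fully home. The upper tray's position agrees with the base tray's to about 1 mm. Both coasters are still in their halves, and the cup, spatula and heat gun look undisturbed.

**Less certain:**
- **Partly hidden views:** some fits made while the gripper covered part of the tray were off by 2–10 mm. I discarded those and relied on the unobstructed measurements and the force readings.
- **Set paperweight and spray can:** the lower paperweights are mostly hidden under the upper tray and the spray can was outside the last crop, so I didn't see them clearly in the final picture. The arm stayed well away from the can.

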